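Pry the chip-cutter plate free with its two ejector levers

ROBOT

A 6-joint arm with a two-finger parallel gripper is mounted at the origin on a cart in front of the work surface, level with it; the furniture and walls round the work are solid. World frame = base frame: x ahead of the robot, y to its left, z up, the work surface at z = 0. Lengths are in m, angles in degrees, forces in N, time in s.
With the tool pointing down it reaches from about 0.4 to 0.825 m from the base axis. Payload 7 kg.
Tool frame: the origin (TCP) lies on the centre line of the jaws, within the pads' length; the fingertips stand 19 mm ahead of it and the grasp point (between the pads) is the TCP; z points along the fingers, y is the line along which they close (so a half turn about z gives the same grasp; the last joint's range is limited). The gripper opens to 88 mm and grips with 3 to 60 N. Pads are 19 mm wide; open, the fingers measure 130 mm over their backs; the gripper's body (78 mm by 193 mm) begins 47 mm behind the grasp point.
Start: joints at [-51.217, 20.546, 0.682, 0, -70.136, -16.507], TCP at [0.256, -0.625, 0.246] pointing down, gripper open.
Joint ranges: [-176.03, 176.03], [-82.01, 121.73], [-58.28, 71.71], [-173.87, 95.51], [-174.79, -0.11], [-173.66, 173.66]. Speed limits (degrees/s): [136.94, 136.94, 172.46, 180, 180, 180].

INTERFACE

Orientations are given as [roll, pitch, yaw] about the fixed x, y, z axes, in that order (R = Rz(yaw) Ry(pitch) Rx(roll)).
In Python, from plant import get_state, capture, close_job gives the robot as it stands.
- The arm moves only by the tool apply_moves, never from a script. Its argument "targets" is a list of rows, each a list of 7 numbers: the opening, from 0 (shut) to 1 (fully open), then the shift along the tool's x, y, z normalised to -1 to 1, where 1 is 1000 mm, then the turn, a rotation vector about the tool's x, y, z normalised to -1 to 1, where 1 is 90 degrees. In form: [[claw, tx, ty, tz, ax, ay, az], ...]. A call has 1 to 20 rows; each row shifts and turns the commanded pose from where the row before left it, along the tool's axes as they then stand; what a row does not reach is not made up. A row lasts 1/12 s, in which the tool goes at most 41.7 mm and 7.16 degrees, less where a joint would pass 70% of its speed; a pose out of reach is approached as far as the arm can. A call with a number of a shift or a turn outside -1 to 1 is refused whole. A call with a gripper value outside its range is refused whole. The fingers move at their own pace and stop on an object; "newtons" is the grip in N (left out, the last holds). Time passes only in rows, so rows that do not move let the fingers close. It gives the time, the measured TCP pose, the force, the opening and the grip force at its end, in the units of the state.
- get_state(): the state, without advancing time (a new reading comes with each control period).
- capture(name): name is "scene" or "top" or "wrist"; returns a dict with "frame" (400x640x3 uint8, red, green, blue), "range_z" (400x640 float32, m along the optical axis (not along the pixel's ray), 0 where there is no reading), "camera_matrix" (3x3 intrinsics, pixels), "k1" (the pictures are not rectified: a ray, as slopes to the right and down, at radius r is drawn at 1 + k1 r^2 times it, then the intrinsics apply), "T" (4x4, takes a point from camera to world coordinates). Camera axes: x right, y down, z forward; pixel columns grow to the right and rows downward; lengths in m; the calibration is good to about 2 mm. A picture is of the moment at which its call begins.
- close_job(): hands the job in; it is judged then, once.
The state is a dict: "time_s": time; "joints": joint angles; "qd": joint speeds; "joint_torque": joint torques, N m; "tcp_pos": TCP position; "eef_rot": TCP orientation; "contact_force": force on the tool from outside, world axes, zero at the start; "moment": the same for the moment, N m; "gripper_width": finger opening in m; "gripper_force": force on a finger pad.
Only numpy, scipy, OpenCV 4.12 (cv2) and the standard library are available. Lean on these libraries where they do the work, as an engineer would, in place of code of your own. Each camera call takes 0.05 s, during which the arm holds its last target. There are 200 camera calls.

TASK

Two cutting plates of the vegetable slicer stand seated in small wooden stands on the worktop. Free the one with the open square grid (the chip cutter) for washing: swing both ejector levers of its stand fully outward, so that the plate is pried up and is left standing upright and loose on the levers in its guides. Leave the other plate seated in its stand.

Things in the scene. Friction and masses are not known exactly. Their poses are not given: they have to be found in the camera images.
- grid_plate: the plate to free: a white frame 90 mm wide (its y), 55 mm high (z), 10 mm thick (x) with a see-through grid of thin steel bars in square cells. Origin at the centre of its underside; z up. Stands upright between the guides of chip_stand, its underside 20.5 mm above the stand's underside while seated; weighs about 0.2 kg.
- chip_stand: the fixed stand of the grid plate: light wooden base 62 x 124 x 12 mm, black slotted guide guides 60 mm high and an ejector lever at each end. Origin at the centre of its underside, on the worktop; y along the plate towards the left lever, x square to the plate, away from the robot, z up. About 172 mm long over the closed levers and 77 high, 240 over the opened ones.
- chip_stand_left_lever (a joint): left lever (+y end): steel arm, black paddle. Pivot: line along the stand's x through its (0, +54, 17) mm. rad, 0 = closed (arm 0.45 from vertical), grows outward and down, stop at 0.8 (1.25 from vertical). Paddle 18 wide (stand x), 8 thick, 26 long; middle 51, end 64 mm from the pivot. Stiff (3 N at the paddle), stays where left; its toe under the plate lifts that end, 14 mm at the stop.
- chip_stand_right_lever (a joint): right lever (-y end): steel arm, black paddle. Pivot: line along the stand's x through its (0, -54, 17) mm. rad, 0 = closed (arm 0.45 from vertical), grows outward and down, stop at 0.8 (1.25 from vertical). Paddle 18 wide (stand x), 8 thick, 26 long; middle 51, end 64 mm from the pivot. Stiff (3 N at the paddle), stays where left; its toe under the plate lifts that end, 14 mm at the stop.
- slot_plate: the other plate, to be left alone: same frame and size and seated in an identical stand beside the first one, but closed by a white sheet with one long, slightly sloping steel blade in place of the grid. Origin at the centre of its underside.

How it is judged (in metres and radians):
At the end, for the whole second after the job is handed in: Both levers of the grid plate's stand past 0.55 rad (stop 0.8); that plate's underside 28 to 42 mm above the stand's underside, within 12 mm of its centre, within 0.17 rad of upright, at rest; the other plate within 10 mm of where it stood (value of joint each of chip_stand_left_lever, chip_stand_right_lever above 0.55 rad and z of grid_plate in the frame of chip_stand between 0.028 and 0.042 m and angle between the z axis of grid_plate and the z axis of chip_stand, either way round below 0.17 rad and horizontal distance between grid_plate and chip_stand below 0.012 m and linear speed of grid_plate below 0.02 m/s and distance of slot_plate from where it was at the start of the episode below 0.01 m); the robot touches nothing.
It fails at once if the other plate is shifted or lifted by more than 15 mm (distance of slot_plate from where it was at the start of the episode above 0.015 m).
It also fails if it takes over 40 s, if anything falls off the work surface, if the arm or the gripper's body presses on something with over 40 N, if the wrist force passes 120 N, or if a joint passes its speed limit or range.

## Working session

There is one attempt and no reset: what is moved stays moved. The work goes in short steps, Python scripts to look and compute and a tool call to move; the robot and the scene stay as the last step left them, time stands still between calls to the robot, and variables do not carry over. Pictures are saved under pics/ and viewed, at most 10 in all, crops included, and the job is handed in when it is done.

Besides the shell and the picture viewer there is one more tool, called after ">>>" as a command line: name --pt "numbers of a row" for each row, then --argument value for the rest. apply_moves: Moves the arm, as the interface text tells. Scaled input: -1 to 1 covers 1000 mm each way for a shift and 90 degrees each way for a turn. Its arguments: {"type":"object","properties":{"targets":{"type":"array","items":{"type":"array","items":{"type":"number"}}},"newtons":{"type":"number"}},"required":["targets"]}

```bash
mkdir -p pics; ls; cat > h.py <<'E'
import numpy as np, cv2
from plant import get_state, capture, close_job
def pts(c):
    K=c["camera_matrix"];d=c["range_z"];h,w=d.shape
    u,v=np.meshgrid(np.arange(w),np.arange(h))
    p=cv2.undistortPoints(np.stack([u,v],-1).reshape(-1,1,2).astype(np.float64),K,np.array([c["k1"],0,0,0,0.])).reshape(h,w,2)
    P=np.concatenate([p*d[...,None],d[...,None]],-1)
    return P@c["T"][:3,:3].T+c["T"][:3,3]
E
python3 - <<'E'
from h import *
for n in ("scene","top"):
    c=capture(n); cv2.imwrite(f"pics/{n}1.png",c["frame"][...,::-1]); np.savez(f"{n}1.npz",**c)
    print(n,c["T"].round(3).tolist(),c["camera_matrix"].tolist(),c["k1"])
print(get_state())
E
```

```text
pics
scene [[0.764, -0.278, 0.582, -0.023], [-0.645, -0.347, 0.681, -0.643], [0.012, -0.896, -0.444, 0.415], [0.0, 0.0, 0.0, 1.0]] [[386.5666625151815, 0.0, 317.3062816886492], [0.0, 386.5666625151815, 198.47260921543747], [0.0, 0.0, 1.0]] -0.015570898878772823
top [[0.027, -0.995, 0.092, 0.421], [-1.0, -0.027, -0.005, -0.081], [0.008, -0.092, -0.996, 0.951], [0.0, 0.0, 0.0, 1.0]] [[440.51936267977754, 0.0, 313.6566355591564], [0.0, 440.51936267977754, 209.0205188572178], [0.0, 0.0, 1.0]] -0.1117578802405462
{'time_s': 0.1, 'joints': array([-5.12169187e+01,  2.05879425e+01,  6.38782184e-01, -1.70626486e-02,
       -7.01340462e+01, -1.65067773e+01]), 'qd': array([-0.00402952, -0.1574891 ,  0.24091487,  0.09821847,  0.02895598,
       -0.11485617]), 'joint_torque': array([-1.40124444e-03, -5.84166241e+01,  2.93752670e+01,  7.01557562e+00,
        1.02293523e-02, -7.50384561e-05]), 'tcp_pos': array([ 0.25569845, -0.62426356,  0.24470973]), 'eef_rot': array([ 1.79915665e+02, -8.26378016e-03, -1.57729500e+02]), 'contact_force': array([-0.59315377, -0.35223746, -0.03483661]), 'moment': array([ 0.03993935, -0.0028931 ,  0.06972301]), 'gripper_force': 0.0, 'gripper_width': 0.08793149047065037}
```

View pics/scene1.png

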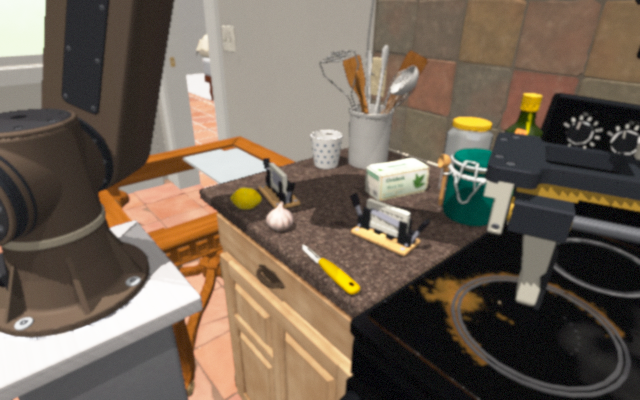

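View pics/top1.png

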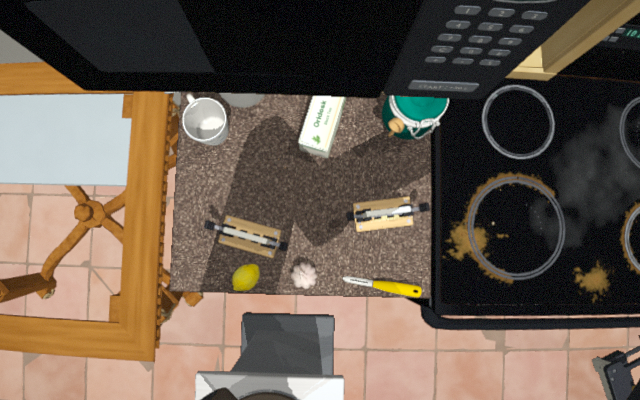

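The scene view shows one stand at about (278,185) and the other at (388,225). In the top view they are at (247,236) and (388,213). I'll enlarge both to tell which plate has the grid, and measure them.

```bash
python3 - <<'E'
from h import *
s=np.load("scene1.npz");t=np.load("top1.npz")
a=cv2.resize(s["frame"][150:215,240:310],(400,371),interpolation=3)
b=cv2.resize(s["frame"][185:260,345:425],(400,375),interpolation=3)[:371]
cv2.imwrite("pics/crop1.png",np.hstack([a,b])[...,::-1])
P=pts(t);f=t["frame"]
hsv=cv2.cvtColor(f,cv2.COLOR_RGB2HSV)
for n,(u0,u1,v0,v1) in dict(A=(200,295,205,265),B=(340,435,190,240)).items():
    Q=P[v0:v1,u0:u1];H=hsv[v0:v1,u0:u1]
    z=Q[...,2];m=(z>.006)&(z<.1)
    wood=(abs(z-.012)<.008)&(H[...,1]>60)&(H[...,2]>120)&(H[...,0]>8)&(H[...,0]<30)
    hi=(z>.045)&(z<.1)
    for k,M in(("wood",wood),("hi",hi)):
        if M.sum()<10: print(n,k,M.sum());continue
        r=cv2.minAreaRect(Q[M][:,:2].astype(np.float32)*1000);print(n,k,M.sum(),r,np.median(z[M]),z[M].max())
E
```

```text
A wood 1024 ((449.25457763671875, 70.22225952148438), (167.1121368408203, 70.37369537353516), 80.75899505615234) 0.011853886811759473 0.01959470154930021
A hi 514 ((446.4049377441406, 49.65302276611328), (171.6526641845703, 23.922958374023438), 75.59153747558594) 0.07307702250456372 0.07905353974995999
B wood 974 ((493.51849365234375, -247.3076629638672), (87.49165344238281, 175.94285583496094), 2.8814809322357178) 0.011804615234853932 0.019655449935112812
B hi 550 ((501.5185546875, -234.09613037109375), (24.075902938842773, 167.4844512939453), 9.737459182739258) 0.07261444951692969 0.0797583080066605
```

View pics/crop1.png

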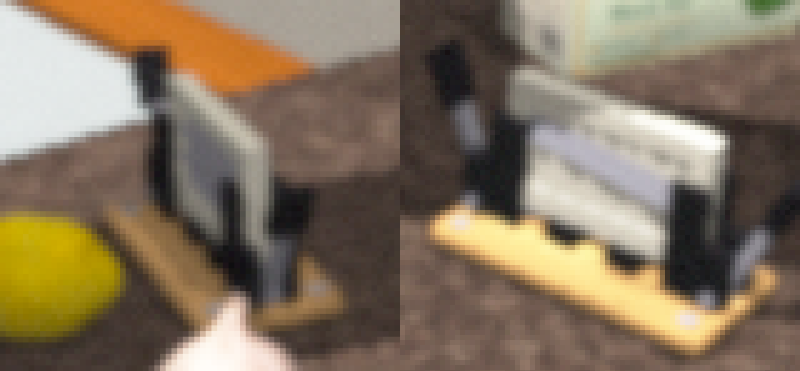

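The right-hand crop is the slot plate, with its sloping blade. That makes stand A, at world (0.446, 0.050) with its long axis at about 75.6°, the grid plate's stand. I'll go above it with the gripper shut.

>>> apply_moves --pt "0 -0.024 0.031 0 0 0 0" --pt "0 -0.024 0.031 0 0 0 0" --pt "0 -0.024 0.031 0 0 0 0" --pt "0 -0.024 0.031 0 0 0 0" --pt "0 -0.024 0.031 0 0 0 0" --pt "0 -0.024 0.031 0 0 0 0" --pt "0 -0.024 0.031 0 0 0 0" --pt "0 -0.024 0.031 0 0 0 0" --pt "0 -0.024 0.031 0 0 0 0" --pt "0 -0.024 0.031 0 0 0 0" --pt "0 -0.024 0.031 0 0 0 0" --pt "0 -0.024 0.031 0 0 0 0" --pt "0 -0.024 0.031 0 0 0 0" --pt "0 -0.024 0.031 0 0 0 0" --pt "0 -0.024 0.031 0 0 0 0" --pt "0 -0.024 0.031 0 0 0 0" --pt "0 -0.024 0.031 0 0 0 0" --pt "0 -0.024 0.031 0 0 0 0"

```text
time_s: 1.6
tcp_pos: [0.4438, 0.0576, 0.2457]
eef_rot: [180.0, 0.0, -157.7]
contact_force: [1.0, -0.1, 0.3]
gripper_width: 0.0003
gripper_force: 0.0
```

>>> apply_moves --pt "0 0 0 0 0 0 -0.074" --pt "0 0 0 0 0 0 -0.074" --pt "0 0 0 0 0 0 -0.074" --pt "0 0 0 0 0 0 -0.074" --pt "0 0 0 0 0 0 -0.074" --pt "0 0 0 0 0 0 -0.074" --pt "0 0 0 0 0 0 -0.074" --pt "0 0 0 0 0 0 -0.074" --pt "0 0 0 0 0 0 0"

```text
time_s: 2.35
tcp_pos: [0.4439, 0.0554, 0.2454]
eef_rot: [180.0, -0.0, -104.1]
contact_force: [0.5, -0.2, 0.2]
gripper_width: 0.0002
gripper_force: 0.0
```

```bash
python3 - <<'E'
from h import *
s=get_state();print(s["time_s"],s["tcp_pos"],s["eef_rot"],s["joints"].round(1),s["contact_force"].round(1))
c=capture("wrist");np.savez("w1.npz",**c);cv2.imwrite("pics/w1.png",c["frame"][...,::-1])
print(c["T"].round(3).tolist())
P=pts(c)
# stand-frame profile
a=np.radians(75.6);o=np.array([.4464,.0497]);Y=np.array([np.cos(a),np.sin(a)]);X=np.array([Y[1],-Y[0]])
q=P[...,:2]-o;x=q@X;y=q@Y;z=P[...,2];ok=(c["range_z"]>0)&(abs(x)<.06)&(abs(y)<.1)
hi=ok&(z>.045)&(z<.1);print(cv2.minAreaRect(P[hi][:,:2].astype(np.float32)*1000))
for k in range(-96,97,6):
    m=ok&(abs(y*1000-k)<3)&(abs(x)<.03)
    h=m&(z>.022)
    print(k,m.sum(),(np.percentile(z[m],98)*1000).round(1) if m.any() else None,(x[h].min()*1000).round(1) if h.any() else None,(x[h].max()*1000).round(1) if h.any() else None)
E
```

```text
2.35 [0.44386657 0.05543794 0.24535393] [ 1.79978865e+02 -1.24802540e-02 -1.04137888e+02] [ 32.5  -1.5 -26.5  -0.  -65.  -46.6] [ 0.5 -0.2  0.2]
[[-0.97, 0.234, 0.07, 0.425], [0.245, 0.928, 0.282, -0.02], [0.001, 0.291, -0.957, 0.386], [0.0, 0.0, 0.0, 1.0]]
((446.0196838378906, 51.47228240966797), (172.0553741455078, 23.362407684326172), 75.70214080810547)
-96 259 2.9 None None
-90 256 3.0 None None
-84 262 76.0 -8.6 8.9
-78 287 76.1 -8.8 8.8
-72 266 69.2 -9.0 8.5
-66 238 58.6 -8.0 7.5
-60 314 43.4 -12.0 10.9
-54 272 40.2 -13.2 11.5
-48 263 61.6 -12.3 11.6
-42 325 77.3 -12.4 10.6
-36 3491 317.0 -30.0 29.9
-30 7412 318.2 -30.0 30.0
-24 5749 340.4 -30.0 30.0
-18 20222 339.8 -30.0 30.0
-12 284 334.7 -29.3 9.0
-6 1183 294.8 -20.3 11.8
0 339 296.4 -10.5 4.1
6 377 287.9 -8.3 4.2
12 476 277.3 -10.3 9.2
18 236 273.2 -10.3 9.2
24 222 77.8 -9.1 9.2
30 230 78.1 -5.3 4.2
36 339 77.3 -12.7 11.0
42 233 77.9 -12.2 10.3
48 174 76.6 -12.2 10.3
54 122 39.4 -6.8 5.2
60 134 40.1 -12.9 10.1
66 70 51.2 -3.3 1.6
72 140 63.4 -7.9 7.2
78 171 72.7 -5.6 -4.4
84 176 76.0 -5.6 -4.5
90 160 2.8 -5.6 -5.6
96 67 3.0 None None
```

View pics/w1.png

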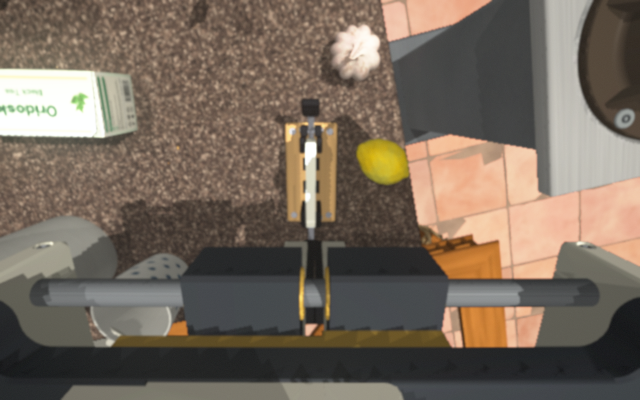

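The wrist view shows the stand under the gripper, with the right paddle at (310,107), the base at (311,170) and the left paddle hidden behind the fingers. The refined origin is about (0.446, 0.051) with yaw about -14.3°, so tool x lies along the stand's -y. I'll lower the shut fingertips just inside the left paddle.

>>> apply_moves --pt "0 -0.028 -0.0015 0 0 0 0" --pt "0 -0.028 -0.0015 0 0 0 0" --pt "0 0 0 0.035 0 0 0" --pt "0 0 0 0.035 0 0 0" --pt "0 0 0 0.035 0 0 0" --pt "0 0 0 0.025 0 0 0" --pt "0 0 0 0.015 0 0 0" --pt "0 0 0 0.015 0 0 0" --pt "0 0 0 0 0 0 0"

```text
time_s: 3.15
tcp_pos: [0.4592, 0.1079, 0.0828]
eef_rot: [179.8, -0.2, -104.7]
contact_force: [-0.6, 0.5, 0.1]
gripper_width: 0.0004
gripper_force: 0.0
```

```bash
cat > chk.py <<'E'
from h import *
s=get_state();d=s["tcp_pos"]-[.446,.0512,0];Y=np.array([.247,.969]);X=np.array([.969,-.247])
print("t",s["time_s"],"stand x,y,tip z mm:",(1000*np.array([d[:2]@X,d[:2]@Y,d[2]-.019])).round(1),s["contact_force"].round(1))
E
python3 chk.py
```

```text
t 3.15 stand x,y,tip z mm: [-1.2 58.2 63.8] [-0.6  0.5  0.1]
```

>>> apply_moves --pt "0 -0.004 0 0 0 0 0" --pt "0 -0.004 0 0 0 0 0" --pt "0 -0.004 0 0.0005 0 0 0" --pt "0 -0.004 0 0.001 0 0 0" --pt "0 -0.003 0 0.002 0 0 0" --pt "0 -0.003 0 0.002 0 0 0" --pt "0 -0.003 0 0.003 0 0 0" --pt "0 0 0 0 0 0 0"

```text
time_s: 3.82
tcp_pos: [0.4676, 0.134, 0.0769]
eef_rot: [-180.0, 0.0, -104.4]
contact_force: [-0.2, 0.0, 1.4]
gripper_width: 0.0003
gripper_force: 0.7
```

```bash
python3 chk.py
```

```text
t 3.8167 stand x,y,tip z mm: [ 0.5 85.6 57.9] [-0.2  0.   1.4]
```

Half way on the left. Now the right lever.

>>> apply_moves --pt "0 0 0 -0.025 0 0 0" --pt "0 0 0 -0.03 0 0 0" --pt "0 0.036 0 0 0 0 0" --pt "0 0.036 0 0 0 0 0" --pt "0 0.036 0 0 0 0 0" --pt "0 0.036 0 0 0 0 0" --pt "0 0 0 0 0 0 0" --pt "0 0 0 0.02 0 0 0" --pt "0 0 0 0 0 0 0"

```text
time_s: 4.57
tcp_pos: [0.4304, -0.0068, 0.1105]
eef_rot: [179.9, 0.0, -104.6]
contact_force: [-0.2, -0.8, 0.5]
gripper_width: 0.0003
gripper_force: 0.0
```

```bash
python3 chk.py
```

```text
t 4.5667 stand x,y,tip z mm: [ -0.8 -60.   91.5] [-0.2 -0.8  0.5]
```

>>> apply_moves --pt "0 0 0 0.017 0 0 0" --pt "0 0 0 0.01 0 0 0" --pt "0 0 0 0 0 0 0" --pt "0 0.004 0 0 0 0 0" --pt "0 0.004 0 0 0 0 0" --pt "0 0.004 0 0.0005 0 0 0" --pt "0 0.003 0 0.001 0 0 0" --pt "0 0.003 0 0.002 0 0 0" --pt "0 0.003 0 0.002 0 0 0" --pt "0 0.003 0 0.003 0 0 0" --pt "0 0 0 0 0 0 0"

```text
time_s: 5.48
tcp_pos: [0.4253, -0.03, 0.0763]
eef_rot: [-180.0, -0.0, -104.5]
contact_force: [1.3, 0.8, 1.0]
gripper_width: 0.0003
gripper_force: 0.8
```

```bash
python3 chk.py
```

```text
t 5.4833 stand x,y,tip z mm: [  0.  -83.8  57.3] [1.3 0.8 1. ]
```

>>> apply_moves --pt "0 0.003 0 0.003 0 0 0" --pt "0 0.0025 0 0.003 0 0 0" --pt "0 0.002 0 0.003 0 0 0" --pt "0 0.0015 0 0.003 0 0 0" --pt "0 0.001 0 0.003 0 0 0" --pt "0 0 0 0.003 0 0 0" --pt "0 0 0 0 0 0 0"

```text
time_s: 6.07
tcp_pos: [0.422, -0.0395, 0.0578]
eef_rot: [179.9, -0.1, -104.5]
contact_force: [0.6, -0.5, 0.7]
gripper_width: 0.0001
gripper_force: 0.3
```

```bash
python3 chk.py
```

```text
t 6.0667 stand x,y,tip z mm: [ -0.8 -93.8  38.8] [ 0.6 -0.5  0.7]
```

>>> apply_moves --pt "0 0 0 -0.03 0 0 0" --pt "0 0 0 -0.037 0 0 0" --pt "0 -0.0355 0 0 0 0 0" --pt "0 -0.0355 0 0 0 0 0" --pt "0 -0.0355 0 0 0 0 0" --pt "0 -0.0355 0 0 0 0 0" --pt "0 -0.0355 0 0 0 0 0" --pt "0 0 0 0 0 0 0" --pt "0 0 0 0.025 0 0 0" --pt "0 0 0 0.015 0 0 0" --pt "0 0 0 0 0 0 0"

```text
time_s: 6.98
tcp_pos: [0.4645, 0.1316, 0.0824]
eef_rot: [179.7, -0.3, -104.5]
contact_force: [-0.4, -0.6, 0.5]
gripper_width: 0.0008
gripper_force: 0.0
```

```bash
python3 chk.py
```

```text
t 6.9833 stand x,y,tip z mm: [-1.9 82.4 63.4] [-0.4 -0.6  0.5]
```

>>> apply_moves --pt "0 -0.003 0 0.003 0 0 0" --pt "0 -0.003 0 0.003 0 0 0" --pt "0 -0.002 0 0.004 0 0 0" --pt "0 -0.002 0 0.003 0 0 0" --pt "0 -0.0015 0 0.003 0 0 0" --pt "0 -0.001 0 0.003 0 0 0" --pt "0 0 0 0.003 0 0 0" --pt "0 0 0 0.002 0 0 0" --pt "0 0 0 0 0 0 0"

```text
time_s: 7.73
tcp_pos: [0.4703, 0.1449, 0.0613]
eef_rot: [-180.0, 0.0, -104.4]
contact_force: [0.3, 0.5, 1.7]
gripper_width: 0.0005
gripper_force: 0.7
```

```bash
python3 chk.py
```

```text
t 7.7333 stand x,y,tip z mm: [ 0.4 96.8 42.3] [0.3 0.5 1.7]
```

>>> apply_moves --pt "0 0 0 0.002 0 0 0" --pt "0 0 0 0.002 0 0 0" --pt "0 0 0 0 0 0 0" --pt "0 0 0 -0.03 0 0 0" --pt "0 0 0 -0.04 0 0 0" --pt "0 0 0 -0.04 0 0 0" --pt "0 0 0 -0.04 0 0 0" --pt "0 -0.035 0 0 0 0 0" --pt "0 -0.035 0 0 0 0 0" --pt "0 -0.035 0 0 0 0 0" --pt "0 0 0 0 0 0 0"

```text
time_s: 8.65
tcp_pos: [0.4974, 0.2505, 0.2068]
eef_rot: [-180.0, 0.0, -104.3]
contact_force: [0.5, 0.5, 0.1]
gripper_width: 0.0003
gripper_force: 0.0
```

```bash
python3 chk.py; python3 - <<'E'
from h import *
Y=np.array([.247,.969]);X=np.array([.969,-.247])
ims=[]
for n in("top","wrist","scene"):
    c=capture(n);P=pts(c);q=P[...,:2]-[.446,.0512];x=q@X*1000;y=q@Y*1000;z=P[...,2]*1000
    if n=="scene": im=c["frame"][130:230,220:320]
    elif n=="top": im=c["frame"][190:290,190:290]
    else: im=c["frame"]
    if n!="wrist": ims.append(cv2.resize(im,(400,400),interpolation=3))
    print(n)
    for k in (-112,-105,-98,-90,-80,-40,-30,-20,-10,0,10,20,30,40,80,90,98,105,112):
        m=(abs(y-k)<3)&(abs(x)<10)&(z>5)&(z<140)
        if m.any(): print(k,m.sum(),np.percentile(z[m],95).round(1),end=" | ")
cv2.imwrite("pics/after.png",np.hstack(ims)[...,::-1])
E
```

```text
t 8.65 stand x,y,tip z mm: [  0.6 205.8 187.8] [0.5 0.5 0.1]
top
-112 25 44.4 | -105 24 41.4 | -98 25 40.6 | -90 17 35.6 | -80 10 32.3 | -40 35 90.7 | -30 23 91.2 | -20 28 90.8 | -10 26 91.5 | 0 26 92.1 | 10 28 91.0 | 20 25 92.2 | 30 41 91.5 | 40 29 90.4 | 80 11 31.8 | 90 22 35.5 | 98 27 39.1 | 105 26 40.2 | 112 19 41.7 | wrist
30 7 14.1 | 40 91 62.2 | 80 49 31.4 | 90 80 36.0 | 98 130 38.8 | 105 133 41.1 | 112 131 42.6 | scene
-112 31 43.7 | -105 8 42.2 | -98 8 40.5 | -90 2 37.8 | -80 2 31.1 | -40 79 89.6 | -30 9 92.0 | -20 21 91.7 | -10 32 90.8 | 0 31 90.8 | 10 43 91.3 | 20 21 92.4 | 30 31 92.2 | 40 37 92.1 | 80 3 32.7 | 90 10 35.8 | 98 11 39.8 | 105 10 43.1 | 112 3 41.1 |
```

View pics/after.png

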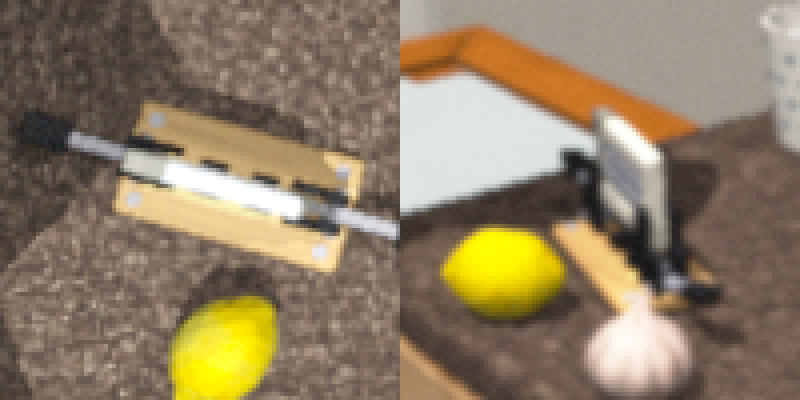

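The pictures show both levers lying outward (top crop at (45,130) and to the right at (395,225)). The grid plate is raised level by about 14 mm and stands upright, and the robot is well clear. I'm handing in.

```bash
python3 -c "
from plant import close_job;print(close_job())"
```

```text
the job is handed in; nothing more can be done
None
```

I swung both ejector levers of the grid plate's stand outward. The plate now stands upright, level and about 14 mm higher. I never went near the slot plate, and the job was handed in at about 9 s; the hand-in returned no verdict.

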